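# Run battery packs through the pedal tester and tote them

## Task

Lay all the red battery packs from the bench on the tester's steel pan, then press its pedal down to the stop with the gripper and let it come back up, so that the pan tips them all into the catch tray. Then collect every pack from the catch tray into the blue tote, and leave the multimeter and the tape roll where they are.

Things in the scene. Friction and masses are not known exactly. Their poses are not given: they have to be found in the camera images.
- pack1_mid (a point): Battery pack: two red cells side by side between black end frames, a green board on top; one solid block 64 (its x) x 36 (its y) x 22 mm high (its z), 110 g give or take a third. The point is the centre of the block, 11 mm above its underside. The packs all look the same and start lying flat on the bench on the robot's right; three or four of them are there.
- pack2_mid (a point): Battery pack: two red cells side by side between black end frames, a green board on top; one solid block 64 (its x) x 36 (its y) x 22 mm high (its z), 110 g give or take a third. The point is the centre of the block, 11 mm above its underside. The packs all look the same and start lying flat on the bench on the robot's right; three or four of them are there.
- pack3_mid (a point): Battery pack: two red cells side by side between black end frames, a green board on top; one solid block 64 (its x) x 36 (its y) x 22 mm high (its z), 110 g give or take a third. The point is the centre of the block, 11 mm above its underside. The packs all look the same and start lying flat on the bench on the robot's right; three or four of them are there.
- pack4_mid (a point): Battery pack: two red cells side by side between black end frames, a green board on top; one solid block 64 (its x) x 36 (its y) x 22 mm high (its z), 110 g give or take a third. The point is the centre of the block, 11 mm above its underside. The packs all look the same and start lying flat on the bench on the robot's right; three or four of them are there.
- pan_mid (a point): Centre of the tester pan's floor (upper face): polished steel, 100 (x) by 288 mm (y) inside, 88 mm above the bench, 20 mm walls at back (+x) and sides, open in front (-x); z is normal to it. Brass stripes at y = -99, -33, 33, 99 mm mark where packs lie, length along x. Pedal up: level. Pressing the pedal tips it forward up to 0.72 rad, and the packs slide down a ramp into the catch tray.
- tray_mid (a point): Centre of the catch tray's floor (upper face), 8 mm above the bench: grey, 100 (x) by 300 mm (y), at the robot's end of the blue tester; 38 mm stop wall in front (-x), 40 mm side walls; the steel ramp rises at the back (+x) at 43 degrees. x points from tray to pan. Packs come to rest here, mostly against the stop wall.
- pedal (a joint): The tester's pedal: rad, 0 = up (rest), 0.36 = fully down on its stop. A spring returns it by itself when let go; at the pad it takes about 8 to 12 N to start it and 15 N to hold it on its stop.
- pedal_pad (a point): Centre of the upper face of the pedal's black ribbed pad (75 x 54 mm, yellow rim) on the tester's right-hand side. The pad stands about 94 mm above the bench when up, sloping 0.3 rad, and goes down about 52 mm to its stop. Its x axis points from the pad to the hinge.
- pedal_hinge (a point): The pedal's hinge axis (along y), 36 mm above the bench, about 140 mm behind (+x) the pad's centre.
- tote: Loose shallow blue open tote, 260 (x) x 200 (y) x 62 mm high outside, walls 4 mm, floor 4 mm, about 0.6 kg, on the robot's left. Origin at the centre of its underside.
- multimeter: Bystander: blue multimeter, 85 x 170 x 35 mm, lying flat beyond the tote. Origin under its centre.
- tape_roll: Bystander: amber tape roll, 72 mm across, 20 mm high, lying flat beyond the packs.
Things that resemble listed ones, but are neither listed nor needed, are in the scene too. What is shaped like the part that bears pack2_mid but purple is not meant.

How it is judged (in metres and radians):
On the way, in this order (a step that is already met when the one before it is completed fails the run):
1. all the packs lie on the level pan (x of pack1_mid in the frame of pan_mid between -0.045 and 0.045 m and y of pack1_mid in the frame of pan_mid between -0.145 and 0.145 m and z of pack1_mid in the frame of pan_mid between 0 and 0.05 m and x of pack2_mid in the frame of pan_mid between -0.045 and 0.045 m and y of pack2_mid in the frame of pan_mid between -0.145 and 0.145 m and z of pack2_mid in the frame of pan_mid between 0 and 0.05 m and x of pack3_mid in the frame of pan_mid between -0.045 and 0.045 m and y of pack3_mid in the frame of pan_mid between -0.145 and 0.145 m and z of pack3_mid in the frame of pan_mid between 0 and 0.05 m and x of pack4_mid in the frame of pan_mid between -0.045 and 0.045 m and y of pack4_mid in the frame of pan_mid between -0.145 and 0.145 m and z of pack4_mid in the frame of pan_mid between 0 and 0.05 m and value of joint pedal below 0.05 rad), for 0.3 s.
2. the gripper holds the pedal down on its stop (value of joint pedal above 0.32 rad and contact force between any of the fingers, the arm and pedal above 0.5 N), for 0.2 s.
3. all the packs lie in the catch tray and the pedal is up again (x of pack1_mid in the frame of tray_mid between -0.055 and 0.04 m and y of pack1_mid in the frame of tray_mid between -0.15 and 0.15 m and z of pack1_mid in the frame of tray_mid between 0 and 0.042 m and x of pack2_mid in the frame of tray_mid between -0.055 and 0.04 m and y of pack2_mid in the frame of tray_mid between -0.15 and 0.15 m and z of pack2_mid in the frame of tray_mid between 0 and 0.042 m and x of pack3_mid in the frame of tray_mid between -0.055 and 0.04 m and y of pack3_mid in the frame of tray_mid between -0.15 and 0.15 m and z of pack3_mid in the frame of tray_mid between 0 and 0.042 m and x of pack4_mid in the frame of tray_mid between -0.055 and 0.04 m and y of pack4_mid in the frame of tray_mid between -0.15 and 0.15 m and z of pack4_mid in the frame of tray_mid between 0 and 0.042 m and value of joint pedal below 0.05 rad), for 0.3 s.
At the end, for the whole second after the job is handed in: Every pack rests inside the blue tote (its centre within the walls and below the rim), the tote stands upright, and the pedal is up (below 0.05 rad) (x of pack1_mid in the frame of tote between -0.128 and 0.128 m and y of pack1_mid in the frame of tote between -0.098 and 0.098 m and z of pack1_mid in the frame of tote between 0 and 0.062 m and linear speed of each of pack1, pack2, pack3, pack4, tote below 0.03 m/s and x of pack2_mid in the frame of tote between -0.128 and 0.128 m and y of pack2_mid in the frame of tote between -0.098 and 0.098 m and z of pack2_mid in the frame of tote between 0 and 0.062 m and x of pack3_mid in the frame of tote between -0.128 and 0.128 m and y of pack3_mid in the frame of tote between -0.098 and 0.098 m and z of pack3_mid in the frame of tote between 0 and 0.062 m and x of pack4_mid in the frame of tote between -0.128 and 0.128 m and y of pack4_mid in the frame of tote between -0.098 and 0.098 m and z of pack4_mid in the frame of tote between 0 and 0.062 m and value of joint pedal below 0.05 rad and angle between tote's own z axis and vertical below 0.1 rad); the robot touches nothing.
It fails at once if the multimeter or the tape roll is moved by more than 4 cm (distance of any of multimeter, tape_roll from where it was at the start of the episode above 0.04 m).
It fails at once if the tote is tipped over (angle between tote's own z axis and vertical above 0.7 rad).
Of pack1, pack2, pack3, pack4 only 3 to 4 are there at a start; the rules pass over those that are not, and their reading is None.
At some moment in a run one of tote may be knocked a few centimetres aside while the robot is not near it.
Once in a run the grip may slacken for a moment while it holds something.
It also fails if it takes over 210 s, if anything falls off the work surface, if the arm or the gripper's body presses on something with over 40 N, if the wrist force passes 120 N, or if a joint passes its speed limit or range.

## Robot

A 6-joint arm with a two-finger parallel gripper is mounted at the origin on the work surface. World frame = base frame: x ahead of the robot, y to its left, z up, the work surface at z = 0. Lengths are in mm, angles in degrees, forces in N, time in s.
With the tool pointing down it reaches from about 300 to 850 mm from the base axis. Payload 4.2 kg.
Tool frame: the origin (TCP) lies between the finger pads; the fingertips stand 22 mm ahead of it and the grasp point (between the pads) lies 3 mm ahead of it; z points along the fingers, y is the direction in which the jaws open and shut (so a half turn about z gives the same grasp; the last joint's range is limited). The gripper opens to 91 mm and grips with 3 to 60 N. Pads are 32 mm wide; open, the fingers measure 118 mm over their backs; the gripper's body (76 mm by 178 mm) begins 60 mm behind the grasp point.
Start: joints at [-73.797, 18.312, 89.639, -0, 72.044, -1.146], TCP at [171.464, -548.854, 235.976] pointing down, gripper open.
Joint ranges: [-177.97, 177.97], [-48.28, 115.42], [12.27, 149.76], [-77.06, 257.06], [2.81, 150.46], [-146.56, 146.56]. Speed limits (degrees/s): [147.25, 147.25, 180, 180, 180, 180].

## Interface

Orientations are given as [roll, pitch, yaw] about the fixed x, y, z axes, in that order (R = Rz(yaw) Ry(pitch) Rx(roll)).
In Python, from workcell import * gives the robot as it stands.
- The arm moves only by the shell command python3 -m jog 'ROWS' [OPENING] [FORCE]. ROWS is text: rows parted by semicolons, each of 6 numbers parted by spaces: the shift along the tool's x, y, z in units of 0.5 m (1.0 is 0.5 m), then the turn, a rotation vector about the tool's x, y, z in units of pi/2 rad (1.0 is pi/2 rad). A call has 1 to 20 rows; each row is the pose to reach, as a shift and turn from the pose measured when the call began, along the tool's axes at that moment; what a row does not reach only later rows make up. A row lasts 1/12 s, in which the tool goes at most 41.7 mm and 7.16 degrees, less where a joint would pass 70% of its speed; a pose out of reach is approached as far as the arm can. A call with a number of a shift or a turn outside -1 to 1 is refused whole. A call with a gripper value outside its range is refused whole. OPENING is the opening, from -1 (shut) to 1 (fully open), set as the call begins (- or left out, the last holds). The fingers move at their own pace and stop on an object; FORCE is the grip in N (left out, the last holds). Time passes only in rows, so rows that repeat a pose let the fingers close. It gives the time, the measured TCP pose, the force and the opening at its end, in the units of the state.
- state(): the state, without advancing time (a new reading comes with each control period).
- grab_frame(name): name is "scene" or "top" or "wrist"; returns the picture (400x640x3 uint8, red, green, blue); there is no depth.
- calibration(name): a dict with "mtx" (3x3 intrinsics, pixels), "rvec" (rotation vector, rad) and "tvec" (3), from world to camera coordinates, as OpenCV has them. Camera axes: x right, y down, z forward; pixel columns grow to the right and rows downward; lengths in mm; the calibration is good to about 2 mm. The wrist camera is an equidistant fisheye: a pixel r from the principal point sees the ray r / f radians off the axis. A picture is of the moment at which its call begins: read the wrist's pose just before it. calibration takes no time and is no camera call; for the wrist camera it gives the pose at the moment of the call.
- job_done(): hands the job in, once; it reports no verdict.
Trained networks look in the newest picture that a camera, given by its name, has taken for a name from the list of things; names that differ only in an ending like _2 or _b are one class to them, and where a whole thing is asked for, a point or a joint stands for the part that bears it (a point fixed in the world has none). Each returns a list of dicts, best first, with "confidence" (0 to 1); they miss things now and then, are a little off and sometimes report something else, mostly with a low value. They report only what shows in the picture. A call takes as long as a camera call. They do not tell look-alikes from the thing itself.
- spot_in(query, camera): "rect" ([left, top, right, bottom] in pixels, round what is visible of it).
- tip_of(query, camera): "location" ([column, row] in pixels: a listed point, or the origin of a listed thing).
The state is a dict: "time_s": time; "qpos": joint angles; "qvel": joint speeds; "effort": joint torques, N m; "ee_pos": TCP position; "ee_rot": TCP orientation; "force": force on the tool from outside, world axes, zero at the start; "torque": the same for the moment, N m; "gripper_width": finger opening in mm.
Only numpy, scipy, OpenCV 4.12 (cv2) and the standard library are available. Lean on these libraries where they do the work, as an engineer would, in place of code of your own. Each camera call takes 0.05 s, during which the arm holds its last target. There are 200 camera calls.

## Working session

There is one attempt and no reset: what is moved stays moved. The work goes in short steps, Python scripts to look and compute and a shell command to move; the robot and the scene stay as the last step left them, time stands still between calls to the robot, and variables do not carry over. Pictures are saved under pics/ and viewed, about 12 in all and at most 16, crops included, and the job is handed in when it is done.

```bash
ls; mkdir -p pics; cat > h.py <<'E'
from workcell import *
import numpy as np, cv2
from scipy.spatial.transform import Rotation as R
def snap(cam,name=None):
    f=grab_frame(cam); c=calibration(cam)
    if name: cv2.imwrite(f'pics/{name}.png',f[:,:,::-1])
    return f,c
def ray(c,px,cam):
    K=np.array(c['mtx'],float);Rm=cv2.Rodrigues(np.array(c['rvec'],float))[0];t=np.array(c['tvec'],float).ravel()
    x=(px[0]-K[0,2])/K[0,0];y=(px[1]-K[1,2])/K[1,1]
    if cam=='wrist':
        r=np.hypot(x,y)+1e-12; d=np.array([x/r*np.sin(r),y/r*np.sin(r),np.cos(r)])
    else: d=np.array([x,y,1.])
    return -Rm.T@t, Rm.T@(d/np.linalg.norm(d))
def onz(c,px,cam,z):
    o,d=ray(c,px,cam); return o+d*(z-o[2])/d[2]
def proj(c,p,cam):
    K=np.array(c['mtx'],float);Rm=cv2.Rodrigues(np.array(c['rvec'],float))[0];t=np.array(c['tvec'],float).ravel()
    q=Rm@np.array(p,float)+t
    if cam=='wrist':
        h=np.hypot(q[0],q[1]); a=np.arctan2(h,q[2]); return np.array([K[0,0]*a*q[0]/h+K[0,2],K[1,1]*a*q[1]/h+K[1,2]])
    return np.array([K[0,0]*q[0]/q[2]+K[0,2],K[1,1]*q[1]/q[2]+K[1,2]])
def tri(rs):
    A=np.zeros((3,3));b=np.zeros(3)
    for o,d in rs: M=np.eye(3)-np.outer(d,d);A+=M;b+=M@o
    p=np.linalg.solve(A,b); return p,[float(np.linalg.norm((np.eye(3)-np.outer(d,d))@(p-o))) for o,d in rs]
def to_tool(target,yaw=None):
    """rows units from the current pose to target TCP pos, tool down, with tool yaw (ee_rot yaw deg)"""
    s=state();r=R.from_euler('xyz',s['ee_rot'],degrees=True)
    sh=r.inv().apply(np.array(target)-s['ee_pos'])/500
    rv=np.zeros(3)
    if yaw is not None: rv=(r.inv()*R.from_euler('xyz',[180,0,yaw],degrees=True)).as_rotvec()/(np.pi/2)
    return np.round(np.r_[sh,rv],4)
E
python3 - <<'E'
from h import *
s=state();print(s)
for cam in ['scene','top','wrist']:
    f,c=snap(cam,cam+'0')
    print(cam,f.shape,c['mtx'],ray(c,(320,200),cam))
    for q in ['pack1_mid','pan_mid','tray_mid','pedal_pad','pedal_hinge','tote','multimeter','tape_roll']:
        for d in tip_of(q,cam)[:6]:
            print(q,np.round(d['location'],1),round(d['confidence'],2))
a=[cv2.imread(f'pics/{c}0.png') for c in ['scene','top']]
cv2.imwrite('pics/both.png',cv2.resize(np.vstack(a),(480*1,600)))
E
```

```text
pics
{'time_s': 0.0, 'qpos': array([-7.37978032e+01,  1.83497864e+01,  8.97064561e+01,  1.15750807e-03,
        7.20434418e+01, -1.14651806e+00]), 'qvel': array([0.00465711, 0.07704252, 0.02348874, 0.0301872 , 0.05794049,
       0.09236427]), 'effort': array([ 1.29914042e-03, -4.12458837e+01, -2.31972009e+01,  7.28233578e-02,
        4.57490806e-02, -1.36826002e-04]), 'ee_pos': array([ 171.32723546, -548.39171128,  235.1385014 ]), 'ee_rot': array([-1.79900358e+02, -3.09488308e-03,  1.73483544e+01]), 'force': array([-0.69519689,  0.76166486, -0.35760874]), 'torque': array([ 0.04977381,  0.00904628, -0.01140245]), 'gripper_width': 91.21071852048517}
scene (400, 640, 3) [[408.11989866   0.         315.25956719]
 [  0.         408.11989866 198.20205715]
 [  0.           0.           1.        ]] (array([ 980.87719273, -827.69947703,  867.20660058]), array([-0.35279614,  0.66829541, -0.65491688]))
pack1_mid [217.9 305.4] 0.92
pack1_mid [352.9 150.9] 0.31
pan_mid [365.  199.2] 0.83
tray_mid [315.7 200.2] 0.85
pedal_pad [288.9 234.3] 0.57
pedal_hinge [333.3 264.8] 0.78
tote [350.4 151.2] 0.76
multimeter [403.  167.2] 0.93
tape_roll [311.  303.8] 0.7
top (400, 640, 3) [[404.20638734   0.         318.02079575]
 [  0.         404.20638734 203.74572544]
 [  0.           0.           1.        ]] (array([ 370.64012311,  -34.83333859, 1276.01041072]), array([ 0.16387734,  0.00823694, -0.98644633]))
pan_mid [299.5 164.2] 0.82
tray_mid [300.8 228.4] 0.61
tray_mid [418.5 205.6] 0.51
pedal_pad [373.7 210.5] 0.64
pedal_hinge [373.8 167.2] 0.83
tote [199.  225.2] 0.88
multimeter [212.8 156.1] 0.71
wrist (400, 640, 3) [[309.70691629   0.         320.57204116]
 [  0.         309.70691629 201.20762226]
 [  0.           0.           1.        ]] (array([ 239.20727097, -527.77884063,  385.15612707]), array([-0.23843758, -0.07264492, -0.96843701]))
```

View pics/scene0.png

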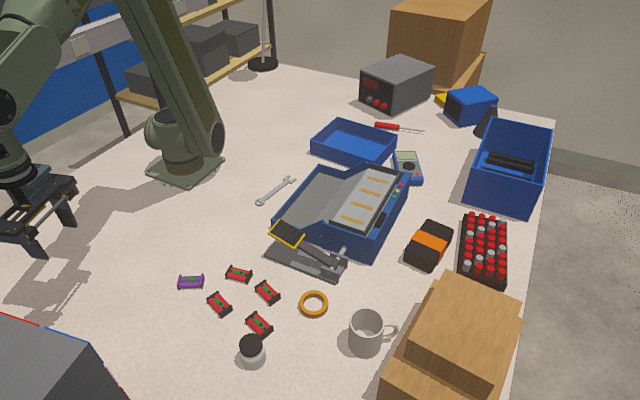

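View pics/top0.png

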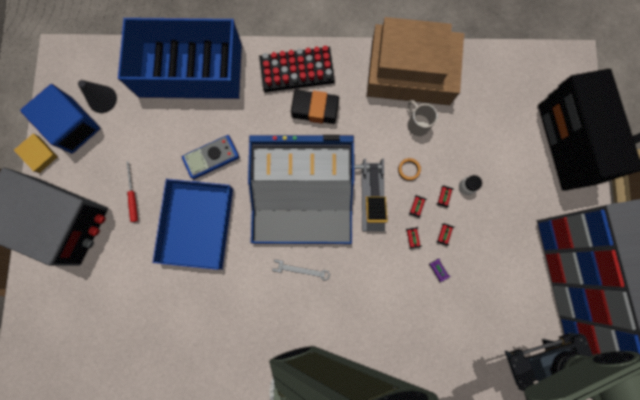

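View pics/wrist0.png

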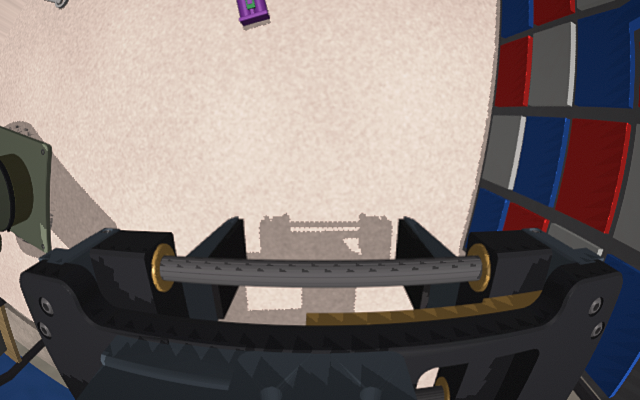

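The scene shows four red packs at (218,304), (239,273), (266,291) and (259,323), and the purple decoy at (190,282). The top view has the packs at about (417,206), (445,196), (414,238) and (445,234). It also shows the tester at about (300,190), the pedal pad at (376,210) and the tote at (194,225). The wrist view only shows bench and the decoy.

```bash
cat >> h.py <<'E'
def packs(f,c,cam,z=22.,amin=15,roi=None):
    """red blobs -> list of (world xy centre, angle deg of long axis, size) on plane z"""
    hsv=cv2.cvtColor(f,cv2.COLOR_RGB2HSV)
    m=(((hsv[...,0]<8)|(hsv[...,0]>172))&(hsv[...,1]>140)&(hsv[...,2]>60)).astype(np.uint8)
    k=np.ones((5,5),np.uint8) if cam=='wrist' else np.ones((3,3),np.uint8)
    m=cv2.morphologyEx(m,cv2.MORPH_CLOSE,k,iterations=2 if cam=='wrist' else 1)
    if roi is not None:
        q=np.zeros_like(m);q[roi[1]:roi[3],roi[0]:roi[2]]=1;m*=q
    out=[]
    for ct in cv2.findContours(m,cv2.RETR_EXTERNAL,cv2.CHAIN_APPROX_NONE)[0]:
        if cv2.contourArea(ct)<amin: continue
        W=np.array([onz(c,p,cam,z)[:2] for p in ct[:,0]],np.float32)
        (cx,cy),(w,h),a=cv2.minAreaRect(W)
        if w<h: a+=90
        out.append((round(cx,1),round(cy,1),round((a+90)%180-90,1),round(max(w,h),1),round(min(w,h),1),ct[:,0].mean(0).round(0).tolist()))
    return out
E
python3 - <<'E'
from h import *
fs,cs=snap('scene');ft,ct=snap('top')
print('top');[print(p) for p in packs(ft,ct,'top',20,roi=(395,170,470,300))]
print('scene');[print(p) for p in packs(fs,cs,'scene',20,roi=(190,255,290,345))]
P=dict(pan=((365,199.2),(299.5,164.2)),tray=((315.7,200.2),(300.8,228.4)),pad=((288.9,234.3),(373.7,210.5)),hinge=((333.3,264.8),(373.8,167.2)),tote=((350.4,151.2),(199,225.2)),multi=((403,167.2),(212.8,156.1)))
for k,(a,b) in P.items():
    p,e=tri([ray(cs,a,'scene'),ray(ct,b,'top')]);print(k,p.round(1),np.round(e,1))
for k,a in P.items(): print(k, onz(ct,a[1],'top',{'pan':88,'tray':8,'pad':94,'hinge':36,'tote':4,'multi':0}[k]).round(1))
# tester front/pan corners from top picture
for px,z in [((251,242),46),((352,243),46),((254,150),108),((353,150),108),((249,136),100),((355,136),100)]: print(px,onz(ct,px,'top',z).round(1))
# tote rim corners
for px in [(167,181),(232,184),(155,263),(223,270)]: print('rim',onz(ct,px,'top',62).round(1))
hsv=cv2.cvtColor(ft,cv2.COLOR_RGB2HSV);m=((hsv[...,0]>12)&(hsv[...,0]<32)&(hsv[...,1]>90)).astype(np.uint8);m[:150]=0;m[180:]=0;m[:,:255]=0;m[:,350:]=0
for i,s in enumerate(cv2.connectedComponentsWithStats(m)[2:][1][1:]): print('stripe',s.round(1),onz(ct,s,'top',88).round(1))
E
```

```text
top
(466.1, -314.4, 10.2, 52.1, 28.6, [413.0, 237.0])
(479.4, -412.7, -19.7, 54.9, 28.9, [445.0, 234.0])
(566.1, -329.5, -19.2, 54.3, 28.5, [417.0, 206.0])
(599.2, -415.9, -16.4, 55.1, 28.3, [445.0, 196.0])
scene
(597.0, -432.1, -17.0, 55.1, 16.3, [255.0, 327.0])
(600.9, -413.2, -17.7, 50.2, 11.8, [262.0, 320.0])
(474.9, -428.9, -18.7, 50.8, 15.8, [215.0, 305.0])
(480.4, -410.2, -19.8, 50.8, 12.0, [222.0, 300.0])
(562.2, -344.2, -19.3, 50.3, 16.7, [263.0, 293.0])
(567.4, -325.5, -20.0, 50.6, 11.1, [270.0, 289.0])
(469.1, -333.2, 10.5, 52.8, 17.3, [236.0, 277.0])
(464.4, -311.7, 9.4, 49.3, 7.8, [240.0, 270.0])
pan [676.   38.   82.3] [2.4 2.4]
tray [497.4  39.8   4.4] [8.8 8.8]
pad [ 542.7 -184.8   75.3] [2.3 2.3]
hinge [ 683.8 -192.5   34.3] [0.7 0.7]
tote [491.5 355.5   3.8] [3.9 3.9]
multi [708.7 316.7  28.1] [6.3 6.3]
pan [676.7  38.9  88. ]
tray [489.7  34.6   8. ]
pad [ 538.2 -183.8   94. ]
hinge [ 684.  -191.9   36. ]
tote [494.8 357.8   4. ]
multi [722.2 328.3   0. ]
(251, 242) [442.1 183.   46. ]
(352, 243) [ 444.4 -123.8   46. ]
(254, 150) [713.1 175.  108. ]
(353, 150) [ 717.5 -121.   108. ]
(249, 136) [759.1 193.5 100. ]
(355, 136) [ 763.7 -127.4  100. ]
rim [624.  447.4  62. ]
rim [617.7 246.3  62. ]
rim [373.8 464.4  62. ]
rim [356.8 259.8  62. ]
stripe [268.  163.7] [676.9 134.3  88. ]
stripe [290.  163.7] [677.9  67.7  88. ]
stripe [312.  163.7] [678.9   1.2  88. ]
stripe [334. 164.] [679.  -65.2  88. ]
```

```bash
python3 -c "
from h import *
print(to_tool([455,-368,250],-18))"
```

```text
[ 0.6492 -0.1762 -0.0281  0.     -0.      0.3927]
```

```bash
python3 -m jog '0.649 -0.176 -0.028 0 0 0.393;0.649 -0.176 -0.028 0 0 0.393;0.649 -0.176 -0.028 0 0 0.393;0.649 -0.176 -0.028 0 0 0.393;0.649 -0.176 -0.028 0 0 0.393;0.649 -0.176 -0.028 0 0 0.393;0.649 -0.176 -0.028 0 0 0.393;0.649 -0.176 -0.028 0 0 0.393;0.649 -0.176 -0.028 0 0 0.393;0.649 -0.176 -0.028 0 0 0.393;0.649 -0.176 -0.028 0 0 0.393;0.649 -0.176 -0.028 0 0 0.393;0.649 -0.176 -0.028 0 0 0.393' 0.3 25
python3 - <<'E'
from h import *
s=state();print(s['ee_pos'],s['ee_rot'],s['gripper_width'],s['qpos'])
f,c=snap('wrist','w1')
for p in packs(f,c,'wrist',21,200): print(p)
ts=tip_of('pack1_mid','wrist')
for d in ts: print(np.round(d['location'],1),round(d['confidence'],2),onz(c,d['location'],'wrist',11).round(1))
E
```

```text
time_s: 2.53
ee_pos: [453.8, -368.9, 249.9]
ee_rot: [180.0, 0.0, -18.1]
force: [0.1, -0.4, -0.3]
gripper_width: 59.3
[ 453.77181045 -368.87570967  249.9142429 ] [ 1.79978494e+02  3.08909552e-02 -1.81134552e+01] 59.26984544022702 [-4.02178922e+01  1.87450883e+01  8.69597267e+01 -3.27696191e-02
  7.43157152e+01  6.79044217e+01]
(59.5, -948.1, 18.5, 261.9, 145.9, [627.0, 262.0])
(466.9, -320.6, 9.3, 53.7, 33.9, [280.0, 181.0])
(479.6, -416.2, -17.6, 52.1, 33.3, [351.0, 148.0])
(565.7, -334.5, -20.1, 52.3, 33.7, [265.0, 103.0])
(413.7, -813.2, 9.5, 216.3, 187.4, [584.0, 123.0])
(599.2, -419.9, -16.0, 52.8, 33.2, [323.0, 56.0])
[350.2 151.7] 0.74 [ 474.2 -415.1   11. ]
```

View pics/w1.png

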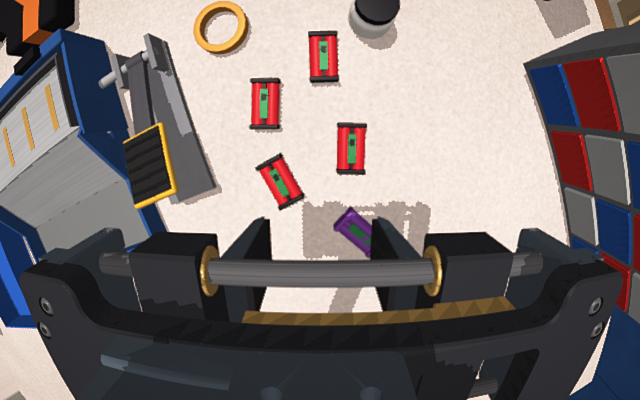

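```bash
cat >> h.py <<'E'
def rel(a,b):
    ra=R.from_euler('xyz',[180,0,a[3]],degrees=True);rb=R.from_euler('xyz',[180,0,b[3]],degrees=True)
    return ' '.join(f'{v:.3f}' for v in np.r_[ra.inv().apply(np.subtract(b[:3],a[:3]))/500,(ra.inv()*rb).as_rotvec()/(np.pi/2)])
def chain(a,*bs):
    for b in bs: print(b,'|',rel(a,b))
E
python3 - <<'E'
from h import *
s=state();a=[*s['ee_pos'],s['ee_rot'][2]]
g=[480,-415,27,-18]
print('approach');chain(a,[480,-415,110,-18],g)
print('place1');chain(g,[480,-415,200,-18],[672,134,200,-0.6],[672,134,118,-0.6])
f,c=snap('top')
w,cw=snap('wrist')
m=packs(w,cw,'wrist',21,200)
tp=packs(f,c,'top',21,roi=(395,170,470,300))
for q in m:
  for t in tp:
    if np.hypot(q[0]-t[0],q[1]-t[1])<20:
      print(tri([ray(c,proj(c,[t[0],t[1],21],'top'),'top'),ray(cw,proj(cw,[q[0],q[1],21],'wrist'),'wrist')]))
E
```

```text
approach
[480, -415, 110, -18] | 0.078 0.071 0.280 0.000 0.000 -0.002
[480, -415, 27, -18] | 0.078 0.071 0.446 0.000 0.000 -0.002
place1
[480, -415, 200, -18] | 0.000 0.000 -0.346 0.000 0.000 0.000
[672, 134, 200, -0.6] | 0.026 -1.163 -0.346 0.000 0.000 -0.193
[672, 134, 118, -0.6] | 0.026 -1.163 -0.182 0.000 0.000 -0.193
(array([ 466.1294865 , -317.42534386,    8.52457101]), [0.9324559150278539, 0.9324559150277586])
(array([ 568.14372403, -332.27312206,    7.15472916]), [0.4130315320203628, 0.4130315320205532])
(array([ 602.43020429, -421.01712871,    2.99939992]), [0.353833295303614, 0.3538332953035666])
```

```bash
python3 -m jog '0.078 0.071 0.2 0 0 0;0.078 0.071 0.28 0 0 0;0.078 0.071 0.28 0 0 0;0.078 0.071 0.28 0 0 0;0.078 0.071 0.28 0 0 0;0.078 0.071 0.38 0 0 0;0.078 0.071 0.42 0 0 0;0.078 0.071 0.446 0 0 0;0.078 0.071 0.446 0 0 0;0.078 0.071 0.446 0 0 0' 0.3 35
python3 -m jog '0 0 0 0 0 0;0 0 0 0 0 0;0 0 0 0 0 0;0 0 0 0 0 0;0 0 0 0 0 0;0 0 0 0 0 0' -1 35
python3 -m jog '0 0 -0.1 0 0 0;0 0 -0.2 0 0 0;0 0 -0.346 0 0 0;0 0 -0.346 0 0 0;0 0 -0.346 0 0 0;0 0 -0.346 0 0 0;0 0 -0.346 0 0 0' -1 35
python3 - <<'E'
from h import *
w,cw=snap('wrist','w2')
for p in packs(w,cw,'wrist',21,200): print(p)
s=state();a=[*s['ee_pos'],s['ee_rot'][2]]
chain(a,[620,-80,200,-0.6])
chain([620,-80,200,-0.6],[672,134,200,-0.6],[672,134,118,-0.6])
E
```

```text
time_s: 3.57
ee_pos: [480.4, -415.2, 28.4]
ee_rot: [180.0, -0.1, -18.1]
force: [0.4, -0.4, -0.5]
gripper_width: 59.4
time_s: 4.07
ee_pos: [481.1, -415.9, 29.9]
ee_rot: [179.9, -0.2, -18.1]
force: [-0.6, -1.0, 6.1]
gripper_width: 36.0
time_s: 4.65
ee_pos: [480.1, -414.9, 202.4]
ee_rot: [179.9, -0.2, -18.1]
force: [-1.0, -0.2, -1.9]
gripper_width: 35.7
(357.6, -375.3, 71.9, 66.2, 7.4, [321.0, 290.0])
(-4.6, -953.7, 18.6, 276.8, 132.1, [628.0, 308.0])
(426.1, -397.2, 71.8, 70.4, 60.0, [321.0, 234.0])
(467.3, -322.0, 10.6, 52.2, 34.7, [247.0, 222.0])
(563.9, -335.4, -20.5, 52.2, 33.9, [227.0, 138.0])
(405.5, -815.5, 9.9, 220.1, 194.0, [591.0, 154.0])
(597.5, -420.2, -16.4, 52.4, 33.5, [291.0, 83.0])
[620, -80, 200, -0.6] | 0.059 -0.723 0.002 -0.000 0.000 -0.195
[672, 134, 200, -0.6] | 0.100 -0.429 -0.000 0.000 0.000 0.000
[672, 134, 118, -0.6] | 0.100 -0.429 0.164 0.000 0.000 0.000
```

View pics/w2.png

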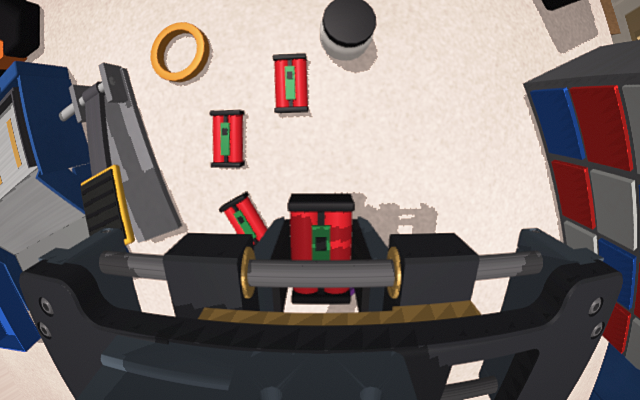

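The pack is held centred in the jaws at 36 mm, and the other three have not moved. I'll go to the pan, and re-measure it from the wrist camera on the way.

```bash
python3 -m jog '0.059 -0.723 0.0 0 0 -0.193;0.059 -0.723 0.0 0 0 -0.193;0.059 -0.723 0.0 0 0 -0.193;0.059 -0.723 0.0 0 0 -0.193;0.059 -0.723 0.0 0 0 -0.193;0.059 -0.723 0.0 0 0 -0.193;0.059 -0.723 0.0 0 0 -0.193;0.059 -0.723 0.0 0 0 -0.193;0.059 -0.723 0.0 0 0 -0.193;0.059 -0.723 0.0 0 0 -0.193;0.059 -0.723 0.0 0 0 -0.193;0.059 -0.723 0.0 0 0 -0.193' -1 35
cat >> h.py <<'E'
def stripes(f,c,cam,z=88.,xr=(620,740)):
    hsv=cv2.cvtColor(f,cv2.COLOR_RGB2HSV);m=((hsv[...,0]>12)&(hsv[...,0]<34)&(hsv[...,1]>90)&(hsv[...,2]>110)).astype(np.uint8)
    n,_,st,ce=cv2.connectedComponentsWithStats(m)
    out=[]
    for i in range(1,n):
        w=onz(c,ce[i],cam,z)
        if st[i,4]>=8 and xr[0]<w[0]<xr[1] and -130<w[1]<200: out.append((w.round(1)[:2],ce[i].round(1),st[i,4]))
    return out
E
python3 - <<'E'
from h import *
s=state();a=[*s['ee_pos'],s['ee_rot'][2]];print(a)
w,cw=snap('wrist','w3');f,ct=snap('top')
sw=stripes(w,cw,'wrist');st=stripes(f,ct,'top')
print(sw);print(st)
for x in sw:
  for y in st:
    if abs(x[0][1]-y[0][1])<25: print(tri([ray(cw,x[1],'wrist'),ray(ct,y[1],'top')]))
print([ (np.round(d['location'],1),d['confidence'],onz(cw,d['location'],'wrist',88).round(1)) for d in tip_of('pan_mid','wrist')])
E
```

```text
time_s: 5.7
ee_pos: [619.0, -80.4, 198.5]
ee_rot: [180.0, 0.3, -0.7]
force: [0.2, -0.1, -1.4]
gripper_width: 35.8
[np.float64(618.9823896293716), np.float64(-80.39560757097367), np.float64(198.51218325711943), np.float64(-0.739773552841977)]
[(array([679.4, -66.2]), array([301.6, 134.5]), np.int32(1089)), (array([678.7,  -0. ]), array([225.4, 138.4]), np.int32(978)), (array([678. ,  66.2]), array([159.2, 144.1]), np.int32(776)), (array([677.1, 132.5]), array([106. , 150.4]), np.int32(561))]
[(array([676.9, 134.3]), array([268. , 163.7]), np.int32(59)), (array([677.9,  67.7]), array([290. , 163.7]), np.int32(59))]
(array([678.10222388,  67.75174011,  85.7816226 ]), [0.30098085300887145, 0.30098085300883787])
(array([677.19814718, 134.59196181,  85.6574731 ]), [0.18979588675471848, 0.18979588675470285])
[(array([190.7, 142.3]), 0.83, array([677.3,  33.2,  88. ]))]
```

View pics/w3.png

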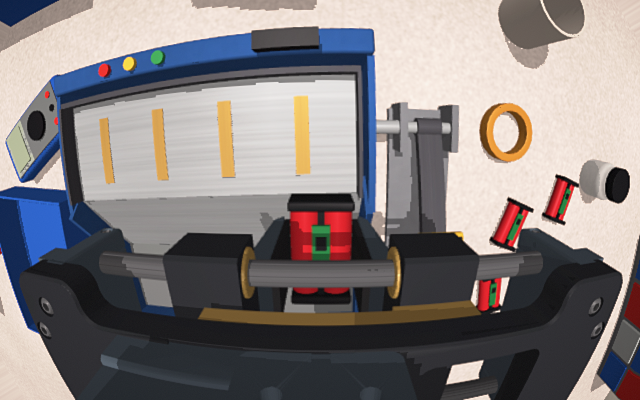

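The four stripes stand at x≈678, y≈133/66.5/0/−66 and the pan floor at z≈86–88, so the pan is well located. I'll place pack 1 on the leftmost stripe.

```bash
python3 -m jog '0.104 -0.428 0 0 0 0;0.104 -0.428 0 0 0 0;0.104 -0.428 0 0 0 0;0.104 -0.428 0 0 0 0;0.104 -0.428 0 0 0 0;0.104 -0.428 0 0 0 0;0.104 -0.428 0 0 0 0;0.104 -0.428 0 0 0 0;0.104 -0.428 0.08 0 0 0;0.104 -0.428 0.12 0 0 0;0.104 -0.428 0.14 0 0 0;0.104 -0.428 0.159 0 0 0;0.104 -0.428 0.159 0 0 0;0.104 -0.428 0.159 0 0 0' -1 35
python3 -m jog '0 0 0 0 0 0;0 0 0 0 0 0;0 0 0 0 0 0' 0.15 35
python3 -m jog '0 0 -0.03 0 0 0;0 0 -0.08 0 0 0;0 0 -0.16 0 0 0;0 0 -0.16 0 0 0;0 0 -0.16 0 0 0' 0.3 35
python3 - <<'E'
from h import *
s=state();a=[*s['ee_pos'],s['ee_rot'][2]];print(a)
w,cw=snap('wrist','w4')
print(packs(w,cw,'wrist',110,100))
# pack A
p=[640,-150,200,0]
print('mid');chain(a,p)
print('toA');chain(p,[466,-319,120,10],[466,-319,29,10])
E
```

```text
time_s: 7.02
ee_pos: [675.1, 130.8, 121.3]
ee_rot: [180.0, 0.0, -0.9]
force: [0.0, -0.5, -1.3]
gripper_width: 35.6
time_s: 7.27
ee_pos: [675.8, 130.8, 122.8]
ee_rot: [-180.0, -0.1, -0.9]
force: [1.3, 0.8, 0.3]
gripper_width: 51.5
time_s: 7.68
ee_pos: [677.3, 131.2, 206.9]
ee_rot: [-179.9, -0.6, -0.9]
force: [-0.1, 0.1, -0.0]
gripper_width: 59.6
[np.float64(677.282919057165), np.float64(131.21888297571857), np.float64(206.9334981219622), np.float64(-0.9270924093669496)]
[(411.4, 713.9, -57.5, 163.9, 58.5, [12.0, 347.0]), (637.6, -231.7, -84.9, 100.6, 46.5, [613.0, 235.0]), (673.5, 130.3, -0.9, 50.8, 32.7, [321.0, 212.0]), (750.9, 114.2, 89.8, 11.7, 10.3, [340.0, 118.0])]
mid
[640, -150, 200, 0] | -0.065 0.564 0.014 0.000 0.000 -0.010
toA
[466, -319, 120, 10] | -0.348 0.338 0.160 0.000 0.000 -0.111
[466, -319, 29, 10] | -0.348 0.338 0.342 0.000 0.000 -0.111
```

```bash
python3 -m jog '-0.065 0.564 0 0 0 0;-0.065 0.564 0 0 0 0;-0.065 0.564 0 0 0 0;-0.065 0.564 0 0 0 0;-0.065 0.564 0 0 0 0;-0.065 0.564 0 0 0 0;-0.065 0.564 0.014 0 0 0;-0.065 0.564 0.014 0 0 0;-0.065 0.564 0.014 0 0 0' 0.3 35
python3 - <<'E'
from h import *
s=state();a=[*s['ee_pos'],s['ee_rot'][2]];print(a)
chain(a,[466,-319,120,10],[466,-319,28,10])
E
```

```text
time_s: 8.48
ee_pos: [637.7, -152.1, 195.1]
ee_rot: [-179.9, -0.1, -1.1]
force: [-0.4, 0.5, 0.5]
gripper_width: 59.4
[np.float64(637.6993839153275), np.float64(-152.06828153826606), np.float64(195.11311577955138), np.float64(-1.126657411318205)]
[466, -319, 120, 10] | -0.337 0.341 0.150 -0.000 0.000 -0.124
[466, -319, 28, 10] | -0.337 0.341 0.334 -0.000 0.000 -0.124
```

```bash
python3 -m jog '-0.337 0.341 0 0 0 -0.124;-0.337 0.341 0 0 0 -0.124;-0.337 0.341 0 0 0 -0.124;-0.337 0.341 0 0 0 -0.124;-0.337 0.341 0 0 0 -0.124;-0.337 0.341 0.05 0 0 -0.124;-0.337 0.341 0.1 0 0 -0.124;-0.337 0.341 0.15 0 0 -0.124;-0.337 0.341 0.2 0 0 -0.124;-0.337 0.341 0.26 0 0 -0.124;-0.337 0.341 0.31 0 0 -0.124;-0.337 0.341 0.334 0 0 -0.124;-0.337 0.341 0.334 0 0 -0.124;-0.337 0.341 0.334 0 0 -0.124' 0.3 35
python3 -m jog '0 0 0 0 0 0;0 0 0 0 0 0;0 0 0 0 0 0;0 0 0 0 0 0;0 0 0 0 0 0;0 0 0 0 0 0' -1 35
python3 -m jog '0 0 -0.1 0 0 0;0 0 -0.2 0 0 0;0 0 -0.346 0 0 0;0 0 -0.346 0 0 0;0 0 -0.346 0 0 0;0 0 -0.346 0 0 0;0 0 -0.346 0 0 0' -1 35
python3 - <<'E'
from h import *
s=state();a=[*s['ee_pos'],s['ee_rot'][2]];print(a)
chain(a,[674,66,200,-0.8],[674,66,120,-0.8])
b=[674,66,200,-0.8];g=[565.5,-332.5,28,-20];chain(b,g[:2]+[200,-20],g)
E
```

```text
time_s: 9.65
ee_pos: [466.5, -317.5, 26.9]
ee_rot: [-179.8, -0.1, 10.1]
force: [0.7, -0.2, -0.0]
gripper_width: 58.9
time_s: 10.15
ee_pos: [466.9, -317.7, 27.8]
ee_rot: [-179.9, -0.1, 10.1]
force: [-0.1, 2.7, 4.2]
gripper_width: 35.7
time_s: 10.73
ee_pos: [466.0, -317.9, 200.1]
ee_rot: [-179.8, -0.1, 10.1]
force: [-0.3, -0.3, -2.3]
gripper_width: 35.8
[np.float64(465.9724545657671), np.float64(-317.9178039345878), np.float64(200.1231791943381), np.float64(10.100865227665153)]
[674, 66, 200, -0.8] | 0.544 -0.683 0.000 0.000 -0.000 0.121
[674, 66, 120, -0.8] | 0.544 -0.683 0.160 0.000 -0.000 0.121
[565.5, -332.5, 200, -20] | -0.206 0.800 0.000 0.000 -0.000 0.213
[565.5, -332.5, 28, -20] | -0.206 0.800 0.344 0.000 -0.000 0.213
```

```bash
python3 -m jog '0.544 -0.683 0 0 0 0.121;0.544 -0.683 0 0 0 0.121;0.544 -0.683 0 0 0 0.121;0.544 -0.683 0 0 0 0.121;0.544 -0.683 0 0 0 0.121;0.544 -0.683 0 0 0 0.121;0.544 -0.683 0 0 0 0.121;0.544 -0.683 0 0 0 0.121;0.544 -0.683 0 0 0 0.121;0.544 -0.683 0 0 0 0.121;0.544 -0.683 0 0 0 0.121;0.544 -0.683 0 0 0 0.121;0.544 -0.683 0.08 0 0 0.121;0.544 -0.683 0.12 0 0 0.121;0.544 -0.683 0.145 0 0 0.121;0.544 -0.683 0.16 0 0 0.121;0.544 -0.683 0.16 0 0 0.121;0.544 -0.683 0.16 0 0 0.121' -1 35
python3 -m jog '0 0 0 0 0 0;0 0 0 0 0 0;0 0 0 0 0 0' 0.15 35
python3 -m jog '0 0 -0.03 0 0 0;0 0 -0.08 0 0 0;0 0 -0.16 0 0 0;0 0 -0.16 0 0 0;0 0 -0.16 0 0 0' 0.15 35
python3 - <<'E'
from h import *
s=state();a=[*s['ee_pos'],s['ee_rot'][2]];print(a)
w,cw=snap('wrist')
print([p for p in packs(w,cw,'wrist',110,100) if 620<p[0]<730])
g=[565.5,-332.5,27,-20];chain(a,g[:2]+[200,-20],g)
E
```

```text
time_s: 12.23
ee_pos: [673.5, 65.7, 120.6]
ee_rot: [-179.8, 0.1, -0.8]
force: [-0.3, 0.1, -0.3]
gripper_width: 35.7
time_s: 12.48
ee_pos: [674.0, 65.6, 121.7]
ee_rot: [-179.8, -0.1, -0.8]
force: [1.1, 0.5, 0.3]
gripper_width: 51.5
time_s: 12.9
ee_pos: [675.6, 65.4, 205.8]
ee_rot: [-179.8, -0.5, -0.8]
force: [-0.6, 0.8, -0.6]
gripper_width: 52.6
[np.float64(675.618246056598), np.float64(65.42841509672704), np.float64(205.8197752560573), np.float64(-0.828509070864381)]
[(622.6, 428.4, 13.6, 33.9, 31.8, [33.0, 250.0]), (628.9, -220.3, 70.2, 31.1, 12.1, [576.0, 243.0]), (640.3, -277.4, -15.6, 38.8, 33.0, [606.0, 231.0]), (672.9, 65.3, -1.1, 50.6, 32.6, [321.0, 210.0]), (673.7, 127.2, -1.2, 52.7, 33.3, [244.0, 208.0])]
[565.5, -332.5, 200, -20] | -0.209 0.799 0.012 0.000 -0.000 0.213
[565.5, -332.5, 27, -20] | -0.209 0.799 0.358 0.000 -0.000 0.213
```

```bash
python3 -m jog '-0.209 0.799 0 0 0 0.213;-0.209 0.799 0 0 0 0.213;-0.209 0.799 0 0 0 0.213;-0.209 0.799 0 0 0 0.213;-0.209 0.799 0 0 0 0.213;-0.209 0.799 0 0 0 0.213;-0.209 0.799 0 0 0 0.213;-0.209 0.799 0 0 0 0.213;-0.209 0.799 0 0 0 0.213;-0.209 0.799 0 0 0 0.213;-0.209 0.799 0 0 0 0.213;-0.209 0.799 0 0 0 0.213;-0.209 0.799 0.08 0 0 0.213;-0.209 0.799 0.16 0 0 0.213;-0.209 0.799 0.24 0 0 0.213;-0.209 0.799 0.31 0 0 0.213;-0.209 0.799 0.358 0 0 0.213;-0.209 0.799 0.358 0 0 0.213;-0.209 0.799 0.358 0 0 0.213' 0.3 35
python3 -m jog '0 0 0 0 0 0;0 0 0 0 0 0;0 0 0 0 0 0;0 0 0 0 0 0;0 0 0 0 0 0;0 0 0 0 0 0' -1 35
python3 -m jog '0 0 -0.1 0 0 0;0 0 -0.2 0 0 0;0 0 -0.346 0 0 0;0 0 -0.346 0 0 0;0 0 -0.346 0 0 0;0 0 -0.346 0 0 0;0 0 -0.346 0 0 0' -1 35
python3 - <<'E'
from h import *
s=state();a=[*s['ee_pos'],s['ee_rot'][2]];print(a)
chain(a,[674,0,200,-0.8],[674,0,120,-0.8])
b=[674,0,200,-0.8];g=[599,-418,28,-16];chain(b,g[:2]+[200,-16],g)
E
```

```text
time_s: 14.53
ee_pos: [565.4, -330.1, 22.5]
ee_rot: [-179.7, -0.1, -19.9]
force: [-0.1, 0.5, 2.0]
gripper_width: 59.3
time_s: 15.03
ee_pos: [565.4, -329.8, 22.4]
ee_rot: [-179.7, -0.1, -19.9]
force: [-0.6, 0.9, 2.3]
gripper_width: 36.1
time_s: 15.62
ee_pos: [564.0, -330.0, 194.3]
ee_rot: [-179.6, -0.0, -19.9]
force: [0.2, -0.4, -0.8]
gripper_width: 36.3
[np.float64(564.0370205580714), np.float64(-330.03712754898817), np.float64(194.31475543190658), np.float64(-19.910657900654485)]
[674, 0, 200, -0.8] | -0.018 -0.696 -0.011 0.000 0.000 -0.212
[674, 0, 120, -0.8] | -0.018 -0.696 0.149 0.000 0.000 -0.212
[599, -418, 200, -16] | -0.138 0.838 0.000 0.000 -0.000 0.169
[599, -418, 28, -16] | -0.138 0.838 0.344 0.000 -0.000 0.169
```

```bash
python3 -m jog '-0.018 -0.696 -0.011 0 0 -0.212;-0.018 -0.696 -0.011 0 0 -0.212;-0.018 -0.696 -0.011 0 0 -0.212;-0.018 -0.696 -0.011 0 0 -0.212;-0.018 -0.696 -0.011 0 0 -0.212;-0.018 -0.696 -0.011 0 0 -0.212;-0.018 -0.696 -0.011 0 0 -0.212;-0.018 -0.696 -0.011 0 0 -0.212;-0.018 -0.696 -0.011 0 0 -0.212;-0.018 -0.696 -0.011 0 0 -0.212;-0.018 -0.696 -0.011 0 0 -0.212;-0.018 -0.696 0.08 0 0 -0.212;-0.018 -0.696 0.12 0 0 -0.212;-0.018 -0.696 0.145 0 0 -0.212;-0.018 -0.696 0.157 0 0 -0.212;-0.018 -0.696 0.157 0 0 -0.212;-0.018 -0.696 0.157 0 0 -0.212' -1 35
python3 -m jog '0 0 0 0 0 0;0 0 0 0 0 0;0 0 0 0 0 0' 0.15 35
python3 -m jog '0 0 -0.03 0 0 0;0 0 -0.08 0 0 0;0 0 -0.16 0 0 0;0 0 -0.16 0 0 0;0 0 -0.16 0 0 0' 0.15 35
python3 - <<'E'
from h import *
s=state();a=[*s['ee_pos'],s['ee_rot'][2]];print(a)
w,cw=snap('wrist')
print([p for p in packs(w,cw,'wrist',110,100) if 620<p[0]<730])
g=[599,-417,29,-16];chain(a,g[:2]+[200,-16],g)
E
```

```text
time_s: 17.03
ee_pos: [674.2, -0.6, 118.1]
ee_rot: [-179.7, -0.1, -0.9]
force: [0.4, 0.1, -0.1]
gripper_width: 35.5
time_s: 17.28
ee_pos: [675.0, -0.9, 119.6]
ee_rot: [-179.7, -0.3, -0.9]
force: [0.1, 0.2, 0.8]
gripper_width: 51.5
time_s: 17.7
ee_pos: [676.3, -1.3, 203.8]
ee_rot: [-179.7, -0.7, -0.9]
force: [0.7, 0.5, -0.8]
gripper_width: 52.5
[np.float64(676.2935400900942), np.float64(-1.3213181097549234), np.float64(203.75408413009546), np.float64(-0.9237989343717122)]
[(641.1, -296.4, -15.8, 37.6, 31.2, [585.0, 234.0]), (678.7, 123.6, -0.6, 43.7, 34.7, [177.0, 209.0]), (674.1, 62.1, -1.6, 53.5, 33.3, [242.0, 209.0]), (676.2, -0.9, -0.9, 51.5, 32.7, [320.0, 209.0])]
[599, -417, 200, -16] | -0.141 0.834 0.008 0.000 -0.000 0.168
[599, -417, 29, -16] | -0.141 0.834 0.350 0.000 -0.000 0.168
```

```bash
python3 - <<'E'
from h import *
cs=calibration('scene');ct=calibration('top')
print(onz(cs,(253,364),'scene',0),tri([ray(cs,(250,339),'scene'),ray(ct,(473,183),'top')]))
a=np.radians(-16);ty=np.array([-np.sin(a),np.cos(a)])
for p in ([0,0],):pass
b=onz(cs,(253,360),'scene',0)[:2]-[599,-417];print('along jaw',b@ty,'along len',b@[np.cos(a),np.sin(a)])
E
```

```text
[ 637.03685046 -503.45072857    0.        ] (array([ 629.37548639, -487.10952327,   73.37456685]), [0.9159679670837535, 0.9159679670837358])
along jaw -66.64533853922399 along len 53.13817883666117
```

```bash
python3 -m jog '-0.141 0.834 0 0 0 0.168;-0.141 0.834 0 0 0 0.168;-0.141 0.834 0 0 0 0.168;-0.141 0.834 0 0 0 0.168;-0.141 0.834 0 0 0 0.168;-0.141 0.834 0 0 0 0.168;-0.141 0.834 0 0 0 0.168;-0.141 0.834 0 0 0 0.168;-0.141 0.834 0 0 0 0.168;-0.141 0.834 0 0 0 0.168;-0.141 0.834 0 0 0 0.168;-0.141 0.834 0 0 0 0.168;-0.141 0.834 0.08 0 0 0.168;-0.141 0.834 0.16 0 0 0.168;-0.141 0.834 0.24 0 0 0.168;-0.141 0.834 0.31 0 0 0.168;-0.141 0.834 0.344 0 0 0.168;-0.141 0.834 0.344 0 0 0.168;-0.141 0.834 0.344 0 0 0.168' 0.25 35
python3 -m jog '0 0 0 0 0 0;0 0 0 0 0 0;0 0 0 0 0 0;0 0 0 0 0 0;0 0 0 0 0 0;0 0 0 0 0 0' -1 35
python3 -m jog '0 0 -0.1 0 0 0;0 0 -0.2 0 0 0;0 0 -0.346 0 0 0;0 0 -0.346 0 0 0;0 0 -0.346 0 0 0;0 0 -0.346 0 0 0;0 0 -0.346 0 0 0' -1 35
python3 - <<'E'
from h import *
s=state();a=[*s['ee_pos'],s['ee_rot'][2]];print(a)
chain(a,[674,-65,200,-0.8],[674,-65,120,-0.8])
E
```

```text
time_s: 19.33
ee_pos: [599.4, -413.4, 25.5]
ee_rot: [-179.5, -0.2, -15.9]
force: [0.8, 0.4, -0.0]
gripper_width: 56.9
time_s: 19.83
ee_pos: [599.3, -413.2, 25.5]
ee_rot: [-179.5, -0.2, -15.9]
force: [1.0, 1.2, -0.3]
gripper_width: 35.7
time_s: 20.42
ee_pos: [597.7, -414.3, 197.7]
ee_rot: [-179.4, -0.2, -16.0]
force: [0.4, 0.5, -2.4]
gripper_width: 36.0
[np.float64(597.7222368205719), np.float64(-414.28125994260813), np.float64(197.70950926927506), np.float64(-15.95225696536266)]
[674, -65, 200, -0.8] | -0.045 -0.714 -0.005 0.000 0.000 -0.168
[674, -65, 120, -0.8] | -0.045 -0.714 0.155 0.000 0.000 -0.168
```

```bash
python3 -m jog '-0.045 -0.714 -0.011 0 0 -0.168;-0.045 -0.714 -0.011 0 0 -0.168;-0.045 -0.714 -0.011 0 0 -0.168;-0.045 -0.714 -0.011 0 0 -0.168;-0.045 -0.714 -0.011 0 0 -0.168;-0.045 -0.714 -0.011 0 0 -0.168;-0.045 -0.714 -0.011 0 0 -0.168;-0.045 -0.714 -0.011 0 0 -0.168;-0.045 -0.714 -0.011 0 0 -0.168;-0.045 -0.714 -0.011 0 0 -0.168;-0.045 -0.714 -0.011 0 0 -0.168;-0.045 -0.714 0.08 0 0 -0.168;-0.045 -0.714 0.12 0 0 -0.168;-0.045 -0.714 0.145 0 0 -0.168;-0.045 -0.714 0.16 0 0 -0.168;-0.045 -0.714 0.16 0 0 -0.168;-0.045 -0.714 0.16 0 0 -0.168' -1 35
python3 -m jog '0 0 0 0 0 0;0 0 0 0 0 0;0 0 0 0 0 0' 0.15 35
python3 -m jog '0 0 -0.03 0 0 0;0 0 -0.08 0 0 0;0 0 -0.2 0 0 0;0 0 -0.2 0 0 0;0 0 -0.2 0 0 0' 0.15 35
python3 -m jog '-0.4 0.24 0 0 0 0;-0.4 0.24 0 0 0 0;-0.4 0.24 0 0 0 0;-0.4 0.24 0 0 0 0;-0.4 0.24 0 0 0 0;-0.4 0.24 0 0 0 0;-0.4 0.24 0 0 0 0;-0.4 0.24 0 0 0 0' -1 20
python3 - <<'E'
from h import *
s=state();a=[*s['ee_pos'],s['ee_rot'][2]];print(a)
w,cw=snap('wrist','w5')
print([p for p in packs(w,cw,'wrist',110,100) if 600<p[0]<730])
for q,z in (('pedal_pad',94),('pedal_hinge',36)): print(q,[(np.round(d['location'],1),d['confidence'],onz(cw,d['location'],'wrist',z).round(1)) for d in tip_of(q,'wrist')])
E
```

```text
time_s: 21.83
ee_pos: [674.4, -65.2, 120.7]
ee_rot: [-179.5, -0.2, -0.9]
force: [0.3, -0.6, -0.6]
gripper_width: 36.1
time_s: 22.08
ee_pos: [675.1, -65.5, 122.1]
ee_rot: [-179.5, -0.4, -0.9]
force: [0.0, 1.0, 0.4]
gripper_width: 51.9
time_s: 22.5
ee_pos: [677.3, -66.7, 229.5]
ee_rot: [-179.6, -1.1, -0.9]
force: [0.3, 0.0, 0.1]
gripper_width: 52.8
time_s: 23.17
ee_pos: [474.7, -183.9, 225.2]
ee_rot: [-179.6, -1.2, -1.0]
force: [0.5, -0.2, -0.0]
gripper_width: 2.3
[np.float64(474.7417424244597), np.float64(-183.94808828491904), np.float64(225.17867592267604), np.float64(-1.03202281023014)]
[(670.6, 118.4, -1.5, 54.4, 42.1, [57.0, 45.0]), (670.4, 55.8, -0.6, 55.7, 39.2, [94.0, 31.0]), (662.3, -69.5, 82.0, 38.6, 25.9, [194.0, 12.0]), (669.9, -7.8, -1.4, 47.0, 36.9, [140.0, 18.0])]
pedal_pad [(array([329.8, 126.1]), 0.62, array([ 545.7, -192.3,   94. ]))]
pedal_hinge [(array([324.6,   6.2]), 0.58, array([ 685.2, -190.3,   36. ]))]
```

View pics/w5.png

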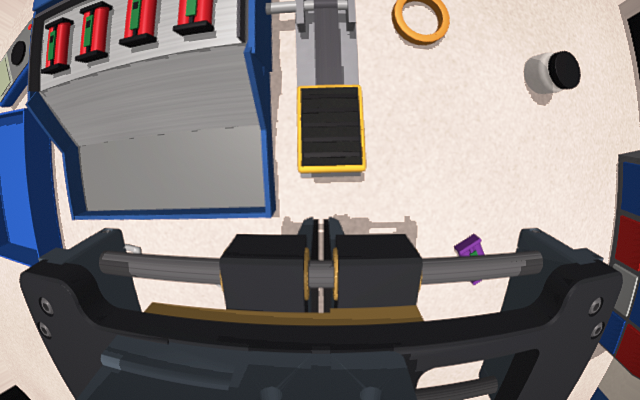

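All four packs lie on the pan at its stripes. The pedal pad shows at about (331,128), which is about (543,−190) in the world. I'll press it now with the jaws shut.

```bash
python3 -m jog '0.137 0.01 0.05 0 0 0;0.137 0.01 0.1 0 0 0;0.137 0.01 0.15 0 0 0;0.137 0.01 0.18 0 0 0;0.137 0.01 0.18 0 0 0;0.137 0.01 0.18 0 0 0;0.137 0.01 0.18 0 0 0' -1 20
python3 -m jog '0 0 0.01 0 0 0;0 0 0.02 0 0 0;0 0 0.03 0 0 0;0 0 0.04 0 0 0;0 0 0.05 0 0 0;-0.004 0 0.06 0 0 0;-0.006 0 0.07 0 0 0;-0.008 0 0.08 0 0 0;-0.01 0 0.09 0 0 0;-0.013 0 0.1 0 0 0;-0.015 0 0.11 0 0 0;-0.017 0 0.12 0 0 0;-0.019 0 0.13 0 0 0;-0.02 0 0.137 0 0 0;-0.02 0 0.142 0 0 0;-0.02 0 0.142 0 0 0;-0.02 0 0.142 0 0 0' -1 20
python3 - <<'E'
from h import *
s=state();print(s['ee_pos'],s['force'])
f,c=snap('scene','s6');w,cw=snap('wrist','w6')
cv2.imwrite('pics/c6.png',np.vstack([cv2.resize(f[150:290,240:440],(640,448))[:260+188],w])[:,:,::-1][::1])
im=cv2.imread('pics/c6.png');cv2.imwrite('pics/c6.png',cv2.resize(im,(452,600)))
E
```

```text
time_s: 23.9
ee_pos: [547.9, -188.4, 137.1]
ee_rot: [-179.6, -1.3, -0.8]
force: [0.6, 0.4, -0.3]
gripper_width: 0.5
time_s: 25.32
ee_pos: [538.5, -188.5, 67.6]
ee_rot: [-179.7, -1.2, -0.8]
force: [-7.0, -1.9, 14.0]
gripper_width: 0.6
[ 538.50633589 -188.5347596    67.60365387] [-7.02781554 -1.89395994 14.04220468]
```

View pics/c6.png

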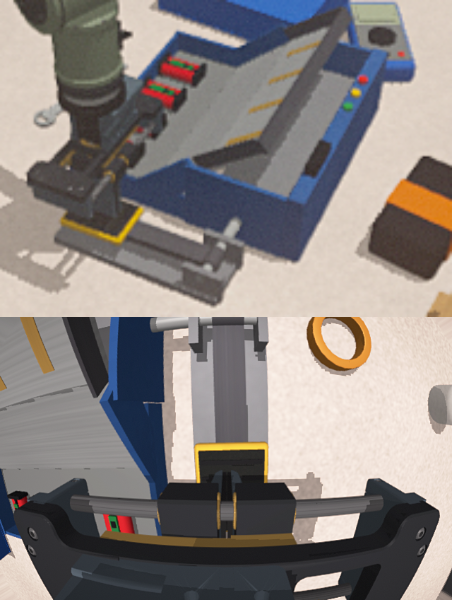

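The pan is tipped and empty, with the packs down in the tray. I'll press a little further to be sure the pedal is on its stop, then let go.

```bash
python3 -m jog '-0.003 0 0.006 0 0 0;-0.004 0 0.012 0 0 0;-0.004 0 0.016 0 0 0;-0.004 0 0.02 0 0 0;-0.004 0 0.02 0 0 0;-0.004 0 0.02 0 0 0' -1 20
python3 -m jog '0 0 0 0 0 0;0 0 0 0 0 0;0 0 0 0 0 0;0 0 0 0 0 0;0 0 0 0 0 0;0 0 0 0 0 0' -1 20
```

```text
time_s: 25.92
ee_pos: [538.2, -188.6, 63.5]
ee_rot: [-179.8, -1.6, -0.8]
force: [-10.4, 4.8, 35.1]
gripper_width: 0.5
time_s: 26.42
ee_pos: [538.2, -188.6, 65.7]
ee_rot: [-179.8, -1.7, -0.8]
force: [-3.9, 2.8, 14.0]
gripper_width: 0.3
```

```bash
python3 -m jog '0.003 0 -0.02 0 0 0;0.006 0 -0.04 0 0 0;0.01 0 -0.06 0 0 0;0.014 0 -0.08 0 0 0;0.018 0 -0.1 0 0 0;0.02 0 -0.13 0 0 0;0.02 0 -0.18 0 0 0;0.02 0 -0.25 0 0 0;0.02 0 -0.34 0 0 0;0 0 -0.4 0 0 0;-0.1 -0.1 -0.4 0 0 0;-0.18 -0.2 -0.4 0 0 0;-0.22 -0.3 -0.4 0 0 0;-0.24 -0.42 -0.4 0 0 0;-0.24 -0.44 -0.4 0 0 0;-0.24 -0.44 -0.4 0 0 0;-0.24 -0.44 -0.4 0 0 0;-0.24 -0.44 -0.4 0 0 0;-0.24 -0.44 -0.4 0 0 0' 0.1 20
python3 - <<'E'
from h import *
w,cw=snap('wrist','w7')
for z in (8+21,): print([p for p in packs(w,cw,'wrist',z,100) if 400<p[0]<730])
E
```

```text
time_s: 28.0
ee_pos: [415.8, 32.2, 263.1]
ee_rot: [-179.8, -1.7, -0.8]
force: [-0.3, -0.1, -0.4]
gripper_width: 50.0
[(479.4, 123.7, -0.0, 52.8, 34.3, [247.0, 136.0]), (479.8, 61.2, -1.1, 52.6, 33.7, [296.0, 134.0]), (481.7, -61.1, 0.3, 53.0, 34.0, [394.0, 132.0]), (481.2, 0.4, -0.7, 52.4, 33.5, [345.0, 132.0]), (550.7, 549.7, 11.9, 101.7, 38.4, [30.0, 120.0])]
```

View pics/w7.png

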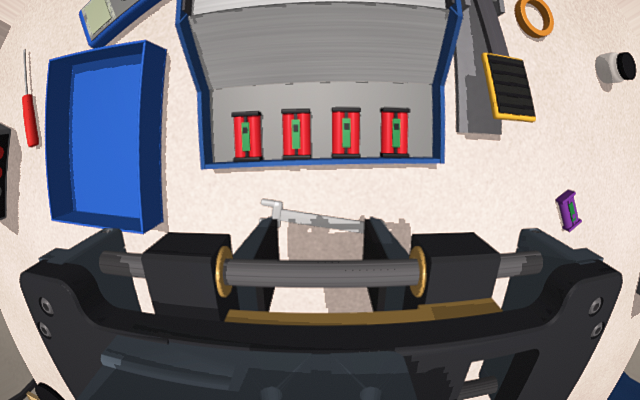

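The catch tray holds all four packs side by side at x≈480, y≈124/61/0/−61, and the pedal is up again. Next I'll locate the tote.

```bash
cat >> h.py <<'E'
def tote(f,c,cam='top',z=62.):
    hsv=cv2.cvtColor(f,cv2.COLOR_RGB2HSV)
    m=((hsv[...,0]>100)&(hsv[...,0]<125)&(hsv[...,1]>120)&(hsv[...,2]>30)).astype(np.uint8)
    m[:,:130]=0;m[:,243:]=0;m[:175]=0;m[285:]=0
    ct=max(cv2.findContours(m,cv2.RETR_EXTERNAL,cv2.CHAIN_APPROX_NONE)[0],key=cv2.contourArea)
    W=np.array([onz(c,p,cam,z)[:2] for p in ct[:,0]],np.float32)
    return cv2.minAreaRect(W)
E
python3 - <<'E'
from h import *
f,c=snap('top','t8');print(tote(f,c))
s=state();a=[*s['ee_pos'],s['ee_rot'][2]];print(a)
print(to_tool([481,124,120],0),to_tool([481,124,34],0))
E
```

```text
((494.6128234863281, 357.70147705078125), (205.34242248535156, 255.0097198486328), 85.38368225097656)
[np.float64(416.18523375071965), np.float64(31.327894099176216), np.float64(262.92960141624764), np.float64(-0.9216330944310378)]
[ 0.1182 -0.1865  0.2901 -0.0019 -0.0187 -0.0102] [ 0.1131 -0.1859  0.462  -0.0019 -0.0187 -0.0102]
```

```bash
python3 -m jog '0.118 -0.187 0.1 0 -0.019 -0.01;0.118 -0.187 0.15 0 -0.019 -0.01;0.118 -0.187 0.25 0 -0.019 -0.01;0.118 -0.187 0.29 0 -0.019 -0.01;0.118 -0.187 0.29 0 -0.019 -0.01;0.113 -0.186 0.35 0 -0.019 -0.01;0.113 -0.186 0.4 0 -0.019 -0.01;0.113 -0.186 0.44 0 -0.019 -0.01;0.113 -0.186 0.462 0 -0.019 -0.01;0.113 -0.186 0.462 0 -0.019 -0.01;0.113 -0.186 0.462 0 -0.019 -0.01' 0.2 35
python3 -m jog '0 0 0 0 0 0;0 0 0 0 0 0;0 0 0 0 0 0;0 0 0 0 0 0;0 0 0 0 0 0;0 0 0 0 0 0' -1 35
python3 -m jog '0 0 -0.1 0 0 0;0 0 -0.2 0 0 0;0 0 -0.3 0 0 0;0 0 -0.3 0 0 0;0 0 -0.3 0 0 0;0 0 -0.3 0 0 0' -1 35
python3 - <<'E'
from h import *
s=state();a=[*s['ee_pos'],s['ee_rot'][2]];print(a)
f,c=snap('top');print(tote(f,c))
print(to_tool([558,398,184],-4),to_tool([558,398,36],-4))
E
```

```text
time_s: 29.02
ee_pos: [481.6, 122.6, 33.3]
ee_rot: [-179.9, 0.1, -0.2]
force: [-0.2, 1.2, 0.4]
gripper_width: 54.6
time_s: 29.52
ee_pos: [482.2, 122.6, 33.8]
ee_rot: [-179.9, -0.0, -0.1]
force: [0.4, -2.0, 1.6]
gripper_width: 35.8
time_s: 30.02
ee_pos: [482.4, 122.5, 185.0]
ee_rot: [-179.8, -0.2, -0.1]
force: [0.3, 0.4, -2.0]
gripper_width: 35.6
[np.float64(482.37890727653706), np.float64(122.46595559182481), np.float64(185.01858905299844), np.float64(-0.10972699640589198)]
((494.8079833984375, 361.158935546875), (199.46636962890625, 254.49005126953125), 85.00996398925781)
[ 1.523e-01 -5.519e-01 -2.000e-04 -1.500e-03  8.000e-04  4.320e-02] [ 0.1526 -0.5512  0.2958 -0.0015  0.0008  0.0432]
```

```bash
python3 -m jog '0.152 -0.552 0 0 0 0.043;0.152 -0.552 0 0 0 0.043;0.152 -0.552 0 0 0 0.043;0.152 -0.552 0 0 0 0.043;0.152 -0.552 0 0 0 0.043;0.152 -0.552 0 0 0 0.043;0.152 -0.552 0 0 0 0.043;0.152 -0.552 0 0 0 0.043;0.152 -0.552 0 0 0 0.043;0.152 -0.552 0.08 0 0 0.043;0.152 -0.552 0.16 0 0 0.043;0.152 -0.552 0.23 0 0 0.043;0.152 -0.552 0.28 0 0 0.043;0.152 -0.552 0.302 0 0 0.043;0.152 -0.552 0.302 0 0 0.043;0.152 -0.552 0.302 0 0 0.043' -1 35
python3 -m jog '0 0 0 0 0 0;0 0 0 0 0 0;0 0 0 0 0 0' 0.15 35
python3 -m jog '0 0 -0.1 0 0 0;0 0 -0.2 0 0 0;0 0 -0.3 0 0 0;0 0 -0.3 0 0 0;0 0 -0.3 0 0 0;0 0 -0.3 0 0 0' 0.15 35
python3 - <<'E'
from h import *
s=state();a=[*s['ee_pos'],s['ee_rot'][2]];print(a)
w,cw=snap('wrist','w9');print([p for p in packs(w,cw,'wrist',25,100) if 300<p[0]<700 and -100<p[1]<500])
print(to_tool([481,61,184],0),to_tool([481,61,34],0))
E
```

```text
time_s: 31.4
ee_pos: [557.2, 396.9, 32.4]
ee_rot: [-180.0, 0.2, -4.0]
force: [-0.3, 0.0, -0.8]
gripper_width: 35.7
time_s: 31.65
ee_pos: [557.5, 396.6, 33.0]
ee_rot: [-179.9, 0.1, -4.1]
force: [0.4, 0.7, -0.2]
gripper_width: 51.5
time_s: 32.15
ee_pos: [558.4, 396.9, 185.7]
ee_rot: [-179.7, -0.1, -4.1]
force: [0.4, -0.0, -0.3]
gripper_width: 52.7
[np.float64(558.4321594725649), np.float64(396.8785028910617), np.float64(185.6794277160304), np.float64(-4.063517033672077)]
[(480.7, 7.3, -89.3, 168.0, 58.2, [590.0, 226.0]), (554.3, 395.6, -4.0, 51.6, 32.3, [321.0, 195.0])]
[-0.1051  0.6796 -0.0023 -0.001   0.0011 -0.0451] [-0.1045  0.68    0.2977 -0.001   0.0011 -0.0451]
```

View pics/w9.png

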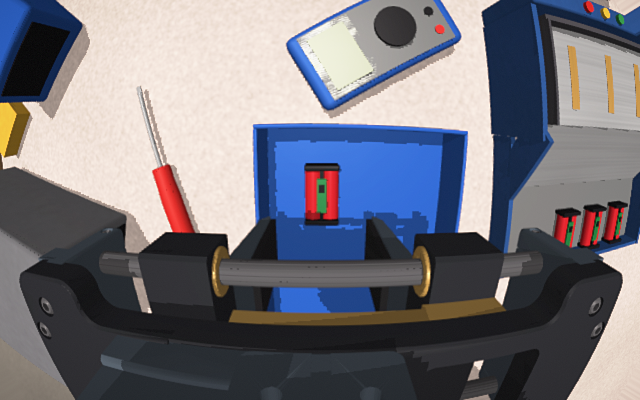

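The first pack lies in the tote at pixel (322,194), and three remain in the tray at (567,228), (592,225) and (617,220). Next is the second one.

```bash
python3 -m jog '-0.105 0.68 0 0 0 -0.045;-0.105 0.68 0 0 0 -0.045;-0.105 0.68 0 0 0 -0.045;-0.105 0.68 0 0 0 -0.045;-0.105 0.68 0 0 0 -0.045;-0.105 0.68 0 0 0 -0.045;-0.105 0.68 0 0 0 -0.045;-0.105 0.68 0 0 0 -0.045;-0.105 0.68 0 0 0 -0.045;-0.105 0.68 0 0 0 -0.045;-0.105 0.68 0.08 0 0 -0.045;-0.105 0.68 0.16 0 0 -0.045;-0.105 0.68 0.23 0 0 -0.045;-0.105 0.68 0.28 0 0 -0.045;-0.105 0.68 0.298 0 0 -0.045;-0.105 0.68 0.298 0 0 -0.045;-0.105 0.68 0.298 0 0 -0.045' 0.2 35
python3 -m jog '0 0 0 0 0 0;0 0 0 0 0 0;0 0 0 0 0 0;0 0 0 0 0 0;0 0 0 0 0 0;0 0 0 0 0 0' -1 35
python3 -m jog '0 0 -0.1 0 0 0;0 0 -0.2 0 0 0;0 0 -0.3 0 0 0;0 0 -0.3 0 0 0;0 0 -0.3 0 0 0;0 0 -0.3 0 0 0' -1 35
python3 - <<'E'
from h import *
s=state();a=[*s['ee_pos'],s['ee_rot'][2]];print(a)
f,c=snap('top');print(tote(f,c))
print(to_tool([438,406,184],-4),to_tool([438,406,32],-4))
E
```

```text
time_s: 33.62
ee_pos: [480.9, 62.1, 33.3]
ee_rot: [-179.9, 0.2, 0.0]
force: [-0.3, -0.3, 0.0]
gripper_width: 54.5
time_s: 34.12
ee_pos: [481.3, 62.3, 33.6]
ee_rot: [-179.9, 0.1, 0.0]
force: [0.6, 1.0, 1.2]
gripper_width: 35.3
time_s: 34.62
ee_pos: [481.9, 61.8, 184.8]
ee_rot: [-179.9, -0.1, 0.0]
force: [-0.1, -0.0, -1.7]
gripper_width: 36.1
[np.float64(481.9343011889336), np.float64(61.84436224987298), np.float64(184.78995195890985), np.float64(0.018857886725066303)]
((494.7635498046875, 357.7851867675781), (205.41465759277344, 254.732421875), 85.42342376708984)
[-0.0853 -0.6885 -0.     -0.0013  0.0018  0.0447] [-0.0844 -0.6879  0.304  -0.0013  0.0018  0.0447]
```

```bash
python3 -m jog '-0.085 -0.688 0 0 0 0.045;-0.085 -0.688 0 0 0 0.045;-0.085 -0.688 0 0 0 0.045;-0.085 -0.688 0 0 0 0.045;-0.085 -0.688 0 0 0 0.045;-0.085 -0.688 0 0 0 0.045;-0.085 -0.688 0 0 0 0.045;-0.085 -0.688 0 0 0 0.045;-0.085 -0.688 0 0 0 0.045;-0.085 -0.688 0 0 0 0.045;-0.085 -0.688 0 0 0 0.045;-0.085 -0.688 0.08 0 0 0.045;-0.085 -0.688 0.16 0 0 0.045;-0.085 -0.688 0.23 0 0 0.045;-0.085 -0.688 0.28 0 0 0.045;-0.085 -0.688 0.302 0 0 0.045;-0.085 -0.688 0.302 0 0 0.045;-0.085 -0.688 0.302 0 0 0.045' -1 35
python3 -m jog '0 0 0 0 0 0;0 0 0 0 0 0;0 0 0 0 0 0' 0.15 35
python3 -m jog '0 0 -0.1 0 0 0;0 0 -0.2 0 0 0;0 0 -0.3 0 0 0;0 0 -0.3 0 0 0;0 0 -0.3 0 0 0;0 0 -0.3 0 0 0' 0.15 35
python3 - <<'E'
from h import *
s=state();a=[*s['ee_pos'],s['ee_rot'][2]];print(a)
w,cw=snap('wrist');print([p for p in packs(w,cw,'wrist',25,100) if 300<p[0]<700 and -100<p[1]<500])
print(to_tool([481,0,184],0),to_tool([481,0,34],0))
E
```

```text
time_s: 36.17
ee_pos: [438.1, 404.4, 32.8]
ee_rot: [-180.0, 0.2, -4.1]
force: [0.2, 0.5, -1.2]
gripper_width: 35.6
time_s: 36.42
ee_pos: [438.7, 404.4, 33.8]
ee_rot: [-179.9, 0.1, -4.2]
force: [0.0, -1.0, -0.6]
gripper_width: 51.6
time_s: 36.92
ee_pos: [439.7, 404.7, 186.3]
ee_rot: [-179.7, -0.1, -4.2]
force: [-0.4, -0.5, -0.0]
gripper_width: 52.5
[np.float64(439.7206251348892), np.float64(404.65048699703726), np.float64(186.28586581179727), np.float64(-4.1516966234133585)]
[(426.7, 400.4, -4.1, 52.4, 33.2, [325.0, 202.0]), (479.7, -22.6, -89.5, 108.8, 53.8, [613.0, 146.0]), (542.7, 392.7, -4.1, 51.5, 32.4, [325.0, 89.0])]
[ 0.1426  0.7996 -0.0018 -0.0017  0.001  -0.0462] [ 0.1431  0.8003  0.2982 -0.0017  0.001  -0.0462]
```

Both packs in the tote now read about 11 mm further back, so the tote has been knocked. I'll re-measure it before the next placing.

```bash
python3 -m jog '0.143 0.8 0 0 0 -0.046;0.143 0.8 0 0 0 -0.046;0.143 0.8 0 0 0 -0.046;0.143 0.8 0 0 0 -0.046;0.143 0.8 0 0 0 -0.046;0.143 0.8 0 0 0 -0.046;0.143 0.8 0 0 0 -0.046;0.143 0.8 0 0 0 -0.046;0.143 0.8 0 0 0 -0.046;0.143 0.8 0 0 0 -0.046;0.143 0.8 0 0 0 -0.046;0.143 0.8 0 0 0 -0.046;0.143 0.8 0.08 0 0 -0.046;0.143 0.8 0.16 0 0 -0.046;0.143 0.8 0.23 0 0 -0.046;0.143 0.8 0.28 0 0 -0.046;0.143 0.8 0.298 0 0 -0.046;0.143 0.8 0.298 0 0 -0.046;0.143 0.8 0.298 0 0 -0.046' 0.2 35
python3 -m jog '0 0 0 0 0 0;0 0 0 0 0 0;0 0 0 0 0 0;0 0 0 0 0 0;0 0 0 0 0 0;0 0 0 0 0 0' -1 35
python3 -m jog '0 0 -0.1 0 0 0;0 0 -0.2 0 0 0;0 0 -0.3 0 0 0;0 0 -0.3 0 0 0;0 0 -0.3 0 0 0;0 0 -0.3 0 0 0' -1 35
python3 - <<'E'
from h import *
s=state();a=[*s['ee_pos'],s['ee_rot'][2]];print(a)
f,c=snap('top','t10');t=tote(f,c);print(t)
print(packs(f,c,'top',25,roi=(150,170,240,280)))
ang=np.radians(t[2]-90)
for l in ((60,-45),(-60,-45)):
    x=t[0][0]+l[0]*np.cos(ang)-l[1]*np.sin(ang);y=t[0][1]+l[0]*np.sin(ang)+l[1]*np.cos(ang)
    print(x,y,to_tool([x,y,184],-4),to_tool([x,y,32],-4))
E
```

```text
time_s: 38.55
ee_pos: [480.6, 1.3, 33.7]
ee_rot: [-179.8, 0.2, 0.1]
force: [1.3, -0.5, 0.6]
gripper_width: 55.0
time_s: 39.05
ee_pos: [481.0, 1.4, 34.2]
ee_rot: [-179.8, 0.1, 0.0]
force: [-0.3, 1.4, 3.9]
gripper_width: 35.7
time_s: 39.55
ee_pos: [481.7, 0.8, 185.4]
ee_rot: [-179.8, -0.1, 0.0]
force: [1.1, -0.4, -1.4]
gripper_width: 35.6
[np.float64(481.7491444327049), np.float64(0.7998313161149875), np.float64(185.35535542727322), np.float64(0.04209872993878602)]
((484.1174011230469, 354.6304931640625), (205.2797393798828, 253.55360412597656), 85.31495666503906)
[(426.5, 398.9, -4.3, 53.3, 29.6, [182.0, 246.0]), (543.5, 391.3, -4.9, 54.3, 29.9, [187.0, 209.0])]
540.2414003373688 304.8801493241373 [ 0.1198 -0.608   0.0009 -0.0019  0.0018  0.0449] [ 0.1206 -0.6071  0.3049 -0.0019  0.0018  0.0449]
420.6423512567085 314.6815501934925 [-0.1194 -0.6278  0.0017 -0.0019  0.0018  0.0449] [-0.1185 -0.6269  0.3056 -0.0019  0.0018  0.0449]
```

```bash
python3 -m jog '0.12 -0.622 0 0 0 0.045;0.12 -0.622 0 0 0 0.045;0.12 -0.622 0 0 0 0.045;0.12 -0.622 0 0 0 0.045;0.12 -0.622 0 0 0 0.045;0.12 -0.622 0 0 0 0.045;0.12 -0.622 0 0 0 0.045;0.12 -0.622 0 0 0 0.045;0.12 -0.622 0 0 0 0.045;0.12 -0.622 0 0 0 0.045;0.12 -0.622 0.08 0 0 0.045;0.12 -0.622 0.16 0 0 0.045;0.12 -0.622 0.23 0 0 0.045;0.12 -0.622 0.28 0 0 0.045;0.12 -0.622 0.303 0 0 0.045;0.12 -0.622 0.303 0 0 0.045;0.12 -0.622 0.303 0 0 0.045' -1 35
python3 -m jog '0 0 0 0 0 0;0 0 0 0 0 0;0 0 0 0 0 0' 0.1 35
python3 -m jog '0 0 -0.1 0 0 0;0 0 -0.2 0 0 0;0 0 -0.3 0 0 0;0 0 -0.3 0 0 0;0 0 -0.3 0 0 0;0 0 -0.3 0 0 0' 0.15 35
python3 - <<'E'
from h import *
s=state();a=[*s['ee_pos'],s['ee_rot'][2]];print(a)
w,cw=snap('wrist');print([p for p in packs(w,cw,'wrist',25,100) if 300<p[0]<700 and -100<p[1]<500])
print(to_tool([481,-61,184],0),to_tool([481,-61,34],0))
E
```

```text
time_s: 41.02
ee_pos: [539.5, 310.8, 32.4]
ee_rot: [-179.9, 0.3, -4.1]
force: [0.9, -0.3, -1.2]
gripper_width: 35.7
time_s: 41.27
ee_pos: [539.8, 310.6, 33.0]
ee_rot: [-179.9, 0.2, -4.1]
force: [0.0, 0.2, -0.3]
gripper_width: 49.6
time_s: 41.77
ee_pos: [541.1, 310.6, 185.4]
ee_rot: [-179.7, -0.0, -4.1]
force: [0.3, 0.9, -0.1]
gripper_width: 52.4
[np.float64(541.1159214965265), np.float64(310.644701235786), np.float64(185.40349934409784), np.float64(-4.101615871436931)]
[(480.8, -54.6, 0.4, 56.1, 43.6, [584.0, 217.0]), (543.6, 389.5, -4.4, 53.0, 33.5, [245.0, 193.0]), (538.8, 309.5, -4.1, 51.5, 32.3, [321.0, 192.0])]
[-0.0648  0.7488 -0.003  -0.0015  0.002  -0.0456] [-0.0638  0.7495  0.297  -0.0015  0.002  -0.0456]
```

```bash
python3 -m jog '-0.065 0.749 0 0 0 -0.046;-0.065 0.749 0 0 0 -0.046;-0.065 0.749 0 0 0 -0.046;-0.065 0.749 0 0 0 -0.046;-0.065 0.749 0 0 0 -0.046;-0.065 0.749 0 0 0 -0.046;-0.065 0.749 0 0 0 -0.046;-0.065 0.749 0 0 0 -0.046;-0.065 0.749 0 0 0 -0.046;-0.065 0.749 0 0 0 -0.046;-0.065 0.749 0 0 0 -0.046;-0.065 0.749 0.08 0 0 -0.046;-0.065 0.749 0.16 0 0 -0.046;-0.065 0.749 0.23 0 0 -0.046;-0.065 0.749 0.28 0 0 -0.046;-0.065 0.749 0.298 0 0 -0.046;-0.065 0.749 0.298 0 0 -0.046;-0.065 0.749 0.298 0 0 -0.046' 0.2 35
python3 -m jog '0 0 0 0 0 0;0 0 0 0 0 0;0 0 0 0 0 0;0 0 0 0 0 0;0 0 0 0 0 0;0 0 0 0 0 0' -1 35
python3 -m jog '0 0 -0.1 0 0 0;0 0 -0.2 0 0 0;0 0 -0.3 0 0 0;0 0 -0.3 0 0 0;0 0 -0.3 0 0 0;0 0 -0.3 0 0 0' -1 35
python3 - <<'E'
from h import *
s=state();a=[*s['ee_pos'],s['ee_rot'][2]];print(a)
f,c=snap('top','t11');t=tote(f,c);print(t)
print(packs(f,c,'top',25,roi=(150,170,240,280)))
ang=np.radians(t[2]-90)
for l in ((-60,-38),):
    x=t[0][0]+l[0]*np.cos(ang)-l[1]*np.sin(ang);y=t[0][1]+l[0]*np.sin(ang)+l[1]*np.cos(ang)
    print(x,y,to_tool([x,y,184],-4),to_tool([x,y,32],-4))
E
```

```text
time_s: 43.32
ee_pos: [480.4, -59.4, 33.1]
ee_rot: [-179.8, 0.3, 0.1]
force: [0.5, 0.2, -0.3]
gripper_width: 54.6
time_s: 43.82
ee_pos: [480.6, -59.3, 33.4]
ee_rot: [-179.8, 0.2, 0.1]
force: [0.5, 1.6, 1.7]
gripper_width: 36.0
time_s: 44.32
ee_pos: [481.6, -60.0, 184.6]
ee_rot: [-179.8, 0.0, 0.1]
force: [-0.3, 0.2, -1.6]
gripper_width: 36.0
[np.float64(481.5916376376282), np.float64(-60.00732177430004), np.float64(184.56469261893255), np.float64(0.10477171633431275)]
((484.1240539550781, 354.57861328125), (205.45875549316406, 253.4648895263672), 85.23313903808594)
[(426.5, 398.9, -4.3, 53.3, 29.6, [182.0, 246.0]), (538.3, 309.3, -4.9, 54.8, 29.5, [213.0, 211.0]), (543.6, 391.4, -4.3, 54.3, 29.6, [187.0, 209.0])]
421.17373256295116 321.6961401895265 [-0.1171 -0.7632  0.0009 -0.002   0.003   0.0457] [-0.1157 -0.7622  0.3049 -0.002   0.003   0.0457]
```

```bash
python3 -m jog '-0.116 -0.763 0 0 0 0.046;-0.116 -0.763 0 0 0 0.046;-0.116 -0.763 0 0 0 0.046;-0.116 -0.763 0 0 0 0.046;-0.116 -0.763 0 0 0 0.046;-0.116 -0.763 0 0 0 0.046;-0.116 -0.763 0 0 0 0.046;-0.116 -0.763 0 0 0 0.046;-0.116 -0.763 0 0 0 0.046;-0.116 -0.763 0 0 0 0.046;-0.116 -0.763 0 0 0 0.046;-0.116 -0.763 0 0 0 0.046;-0.116 -0.763 0.08 0 0 0.046;-0.116 -0.763 0.16 0 0 0.046;-0.116 -0.763 0.23 0 0 0.046;-0.116 -0.763 0.28 0 0 0.046;-0.116 -0.763 0.303 0 0 0.046;-0.116 -0.763 0.303 0 0 0.046;-0.116 -0.763 0.303 0 0 0.046' -1 35
python3 -m jog '0 0 0 0 0 0;0 0 0 0 0 0;0 0 0 0 0 0' 0.1 35
python3 -m jog '0 0 -0.1 0 0 0;0 0 -0.2 0 0 0;0 0 -0.3 0 0 0;0 0 -0.35 0 0 0;0 0 -0.4 0 0 0;0 0.3 -0.45 0 0 0;0 0.6 -0.45 0 0 0;0 0.7 -0.45 0 0 0;0 0.7 -0.45 0 0 0;0 0.7 -0.45 0 0 0;0 0.7 -0.45 0 0 0;0 0.7 -0.45 0 0 0;0 0.7 -0.45 0 0 0;0 0.7 -0.45 0 0 0;0 0.7 -0.45 0 0 0' 0.15 35
python3 - <<'E'
from h import *
f,c=snap('top','t12');t=tote(f,c);print(t)
print(packs(f,c,'top',25,roi=(150,170,240,280)))
snap('scene','s12')
a=cv2.imread('pics/s12.png')[80:300,180:520];b=cv2.imread('pics/t12.png')[120:300,130:470]
cv2.imwrite('pics/c12.png',np.vstack([cv2.resize(b,(600,318)),cv2.resize(a,(600,388))[:282]]))
E
```

```text
time_s: 45.95
ee_pos: [420.7, 319.6, 31.7]
ee_rot: [-180.0, 0.4, -4.2]
force: [0.8, -0.0, -1.8]
gripper_width: 36.0
time_s: 46.2
ee_pos: [421.1, 319.2, 32.3]
ee_rot: [-180.0, 0.4, -4.2]
force: [0.3, 0.3, 0.1]
gripper_width: 49.3
time_s: 47.45
ee_pos: [396.4, -33.2, 257.8]
ee_rot: [180.0, 0.3, -4.5]
force: [0.7, 0.5, -0.5]
gripper_width: 52.6
((484.0556335449219, 354.5082092285156), (205.43399047851562, 253.55201721191406), 85.28192901611328)
[(421.2, 317.7, -4.9, 54.6, 29.1, [208.0, 248.0]), (426.5, 398.9, -4.3, 53.3, 29.6, [182.0, 246.0]), (538.3, 309.3, -4.9, 54.8, 29.5, [213.0, 211.0]), (543.6, 391.4, -4.3, 54.3, 29.6, [187.0, 209.0])]
```

View pics/c12.png

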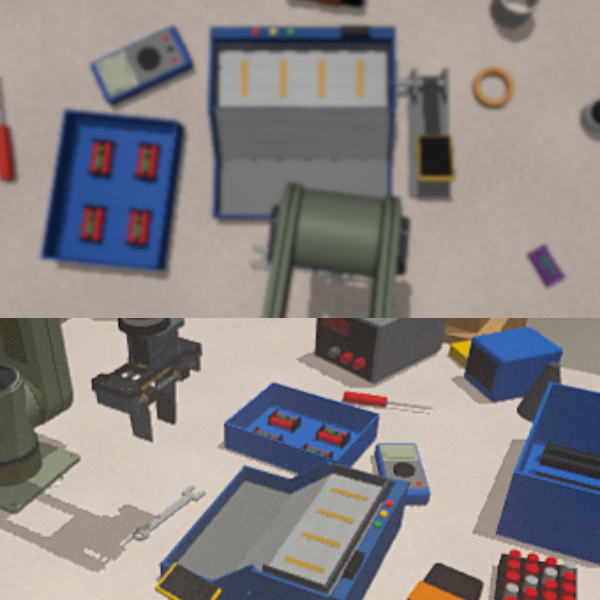

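The final view shows all four packs flat in the upright tote, the pan and tray empty, the pedal up, the multimeter and tape roll in place, and the arm clear of everything. I'm handing in.

```bash
python3 -c "
from workcell import *
print(job_done())"
```

```text
the job is handed in; nothing more can be done
None
```

All four red packs went through the whole sequence and are now in the blue tote. I handed the job in at about 47 s; `job_done` reports no verdict.

- **Loading and tipping:** I laid the packs on the pan's four brass stripes. I then pressed the pedal with the shut gripper until the force rose to about 35 N, which I took as its stop; the joint angle itself cannot be read. The pedal came back up, and all four packs slid into the catch tray side by side.
- **Collecting:** I moved the packs one at a time into the tote. The tote was knocked about 11 mm partway through, so I re-measured it before placing the last two. I never saw the grip slacken.

**Last checks:** The final top view puts all four packs flat inside the tote, at least 30 mm from its walls, and the tote looks upright. The pan and tray are empty, the pedal is up and the arm is clear of everything. By eye the multimeter and tape roll have not moved; I did not measure them again.

**Disagreements:** Two measurements did not match:
- Triangulating three of the packs on the bench put their tops at 3–8 mm instead of the stated 22 mm. I used the stated height, and the grasps confirmed it.
- The pan floor measured 86 mm against the stated 88 mm, and I set the packs down on it without trouble.

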